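# Stack the sample racks on their storage trays

## Robot

A 6-joint arm with a two-finger parallel gripper is mounted at the origin on the work surface. World frame = base frame: x ahead of the robot, y to its left, z up, the work surface at z = 0. Lengths are in m, angles in degrees, forces in N, time in s.
With the tool pointing down it reaches from about 0.3 to 0.75 m from the base axis. Payload 8.5 kg.
Tool frame: the origin (TCP) lies at the very end of the fingers, on their centre line; the grasp point (between the pads) lies 19 mm behind it (env.pinch_z is the distance from the TCP to the grasp point, in m); z points along the fingers, y is the line along which they close (so a half turn about z gives the same grasp; the last joint's range is limited). The gripper opens to 85 mm and grips with 20 to 120 N. Pads are 22 mm wide; open, the fingers measure 114 mm over their backs; the gripper's body (76 mm by 85 mm) begins 54 mm behind the grasp point. The pads swing forward as they close: fully open they stand 13 mm farther back than shut.
Start: joints at [-81.148, 21.807, 74.336, -0, 83.858, -12.336], TCP at [0.199, -0.513, 0.231] pointing down, gripper open.
Joint ranges: [-178.18, 178.18], [-50.72, 133.34], [12.68, 142.11], [-81.47, 261.47], [9.98, 163.14], [-165.26, 165.26]. Speed limits (degrees/s): [136.94, 136.94, 180, 180, 180, 180].

## Interface

Orientations are given as a 3x3 rotation matrix whose columns are the frame's x, y, z axes.
In Python, from rig import env, viewer gives the robot as it stands.
- The arm moves only by the tool drive_tool, never from a script. Its argument "series" is a list of rows, each a list of 3 entries, a list of its own where there are three numbers: the shift along the tool's x, y, z in m, then the turn about the tool's z in degrees, then the finger opening in m, from 0 to 0.0854. A call has 1 to 20 rows; each row is the pose to reach, as a shift and turn from the pose commanded when the call began, along the tool's axes at that moment; what a row does not reach only later rows make up. A row lasts 1/10 s, in which the tool goes at most 50 mm and 8.59 degrees, less where a joint would pass 70% of its speed; a pose out of reach is approached as far as the arm can. A call with a gripper value outside its range is refused whole. The fingers move at their own pace and stop on an object; "newtons" is the grip in N (left out, the last holds). Time passes only in rows, so rows that repeat a pose let the fingers close. It gives the time, the measured TCP pose, the force, the opening and the grip force at its end, in the units of the state.
- env.observe(): the state, without advancing time (a new reading comes with each control period).
- viewer.get_image(name): name is "scene" or "side" or "wrist"; returns a dict with "img" (420x560x3 uint8, red, green, blue), "depth" (420x560 float32, m along the optical axis (not along the pixel's ray), 0 where there is no reading), "camera_matrix" (3x3 intrinsics, pixels), "rvec" (rotation vector, rad) and "tvec" (3), from world to camera coordinates, as OpenCV has them. Camera axes: x right, y down, z forward; pixel columns grow to the right and rows downward; lengths in m; the calibration is good to about 2 mm. A picture is of the moment at which its call begins.
- env.close_job(): hands the job in; it is judged then, once.
The state is a dict: "time_s": time; "q": joint angles; "qvel": joint speeds; "joint_efforts": joint torques, N m; "position": TCP position; "tool_rot": TCP orientation; "ft_force": force on the tool from outside, world axes, zero at the start; "wrist_torque": the same for the moment, N m; "grip_width": finger opening in m; "gripper_force": force on a finger pad.
Only numpy, scipy, OpenCV 4.12 (cv2) and the standard library are available. Lean on these libraries where they do the work, as an engineer would, in place of code of your own. Each camera call takes 0.05 s, during which the arm holds its last target. There are 200 camera calls.

## Task

Pack the tube racks for storage: in the bare-metal tray put the blue rack with the red rack on top of it, and in the black tray the green rack with the yellow rack on top of it. The lower rack lies flat inside the tray's rim and the upper one sits squarely on it, edges lined up to within a centimetre; either end of a rack may face either way. Keep the racks upright, set them down rather than drop them, and leave the bottle, vial and tape roll alone.

Things in the scene. Friction and masses are not known exactly. Their poses are not given: they have to be found in the camera images.
- blue_rack: closed microtube rack, a plain blue box with flat top and bottom (rows of paler dots on its lid), 58 mm along its x, 104 mm along its y, 48 mm high, about 0.18 kg, loose, standing upright. Origin: centre of its underside, z up. Both ends are alike. Rigid; may be gripped firmly across its 58 mm sides
- red_rack: closed microtube rack, a plain red box with flat top and bottom (rows of paler dots on its lid), 58 mm along its x, 104 mm along its y, 48 mm high, about 0.18 kg, loose, standing upright. Origin: centre of its underside, z up. Both ends are alike. Rigid; may be gripped firmly across its 58 mm sides
- green_rack: closed microtube rack, a plain green box with flat top and bottom (rows of paler dots on its lid), 58 mm along its x, 104 mm along its y, 48 mm high, about 0.18 kg, loose, standing upright. Origin: centre of its underside, z up. Both ends are alike. Rigid; may be gripped firmly across its 58 mm sides
- yellow_rack: closed microtube rack, a plain yellow box with flat top and bottom (rows of paler dots on its lid), 58 mm along its x, 104 mm along its y, 48 mm high, about 0.18 kg, loose, standing upright. Origin: centre of its underside, z up. Both ends are alike. Rigid; may be gripped firmly across its 58 mm sides
- metal_tray: bare aluminium tray fixed to the bench, 88 mm along its x, 134 mm along its y outside; floor 4 mm thick, surrounded by a rim 3 mm thick whose top is 8 mm above the bench; clear inside 82 x 128 mm, so a rack lies in it the same way round with 12 mm to spare on every side. Origin: centre of its underside (bench height), z up
- black_tray: black plastic tray fixed to the bench, 88 mm along its x, 134 mm along its y outside; floor 4 mm thick, surrounded by a rim 3 mm thick whose top is 8 mm above the bench; clear inside 82 x 128 mm, so a rack lies in it the same way round with 12 mm to spare on every side. Origin: centre of its underside (bench height), z up
- bottle: white plastic bottle with orange cap, 60 mm diameter, 140 mm tall, standing loose; not to be moved. Origin: centre of its underside
- vial: small amber glass vial with red cap, 30 mm diameter, 55 mm tall, standing loose; not to be moved. Origin: centre of its underside
- tape_roll: orange roll of tape lying flat and loose, 70 mm outside diameter, 20 mm high; not to be moved. Origin: centre of its underside
Things that resemble listed ones, but are neither listed nor needed, are in the scene too. Of the things that look like the green_rack, the larger one is meant.

How it is judged:
By the outcome, as a careful person would: the job done as asked, in the order asked, and still so for the second after the job is handed in, with the robot touching nothing.
It also fails if it takes over 106 s, if anything falls off the work surface, if the arm or the gripper's body presses on something with over 40 N, if the wrist force passes 120 N, or if a joint passes its speed limit or range.

## Working session

There is one attempt and no reset: what is moved stays moved. The work goes in short steps, Python scripts to look and compute and a tool call to move; the robot and the scene stay as the last step left them, time stands still between calls to the robot, and variables do not carry over. Pictures are saved under pics/ and viewed, at most 14 in all, crops included, and the job is handed in when it is done.

Besides the shell and the picture viewer there is one more tool, called after ">>>" in YAML: its name, and indented under it one key for each argument. drive_tool: Moves the arm, as the interface text tells. Its arguments: {"type":"object","properties":{"series":{"type":"array"},"newtons":{"type":"number"}},"required":["series"]}

```bash
ls; mkdir -p pics
python3 - <<'E'
from rig import env, viewer
import cv2,pickle
d={}
for n in("scene","side"):
    d[n]=viewer.get_image(n); cv2.imwrite(f"pics/{n}0.png",d[n]["img"][:,:,::-1])
    print(n,d[n]["camera_matrix"].tolist(),d[n]["rvec"],d[n]["tvec"])
pickle.dump(d,open("d0.pkl","wb"))
print(env.observe()); print(env.pinch_z)
E
```

```text
pics
scene [[472.1502650625445, 0.0, 272.37397215998624], [0.0, 472.1502650625445, 209.5623684785163], [0.0, 0.0, 1.0]] [ 1.68868633  1.64746033 -0.80139613] [-0.01108912 -0.33664645  1.7452529 ]
side [[459.6238255763406, 0.0, 281.0163162075689], [0.0, 459.6238255763406, 215.34667463762176], [0.0, 0.0, 1.0]] [ 0.08150848 -2.74387866  1.48608873] [0.62617042 0.05544199 1.38851288]
{'time_s': 0.1, 'q': array([-8.11481174e+01,  2.18389668e+01,  7.43774936e+01, -7.75960868e-04,
        8.38551888e+01, -1.23353445e+01]), 'qvel': array([-0.05522188, -0.07058317, -0.10150223, -0.04627193, -0.03747116,
       -0.01275024]), 'joint_efforts': array([ 3.11997770e-03, -4.49218905e+01, -2.31655562e+01, -1.44885003e-04,
        3.69085930e-03,  1.94662317e-05]), 'position': array([ 0.19874063, -0.51258552,  0.23077346]), 'tool_rot': array([[ 9.32403894e-01,  3.61417953e-01, -2.05734628e-04],
       [ 3.61417922e-01, -9.32403112e-01,  1.23354672e-03],
       [ 2.53998322e-04, -1.22451995e-03, -9.99999218e-01]]), 'ft_force': array([-0.03903119, -0.2683446 ,  0.6542282 ]), 'wrist_torque': array([ 0.04479234, -0.00272339, -0.00592403]), 'gripper_force': 0.0, 'grip_width': 0.08557701656234575}
0.0187
```

View pics/scene0.png

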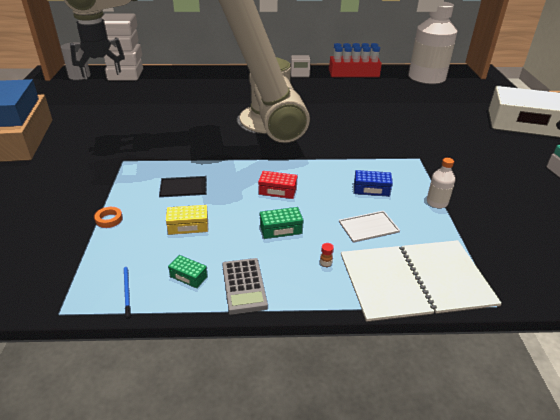

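View pics/side0.png

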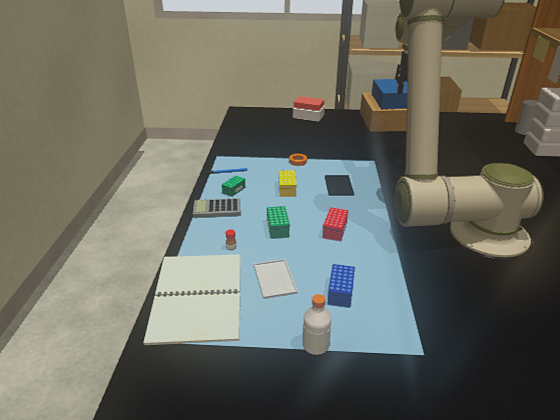

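The scene view shows yellow (187,218), red (278,184), blue (373,182), the black tray (184,186) and the metal tray (369,226). There are two green candidates: (281,221), which is larger, and (188,270), which is smaller. The larger one is meant, and I'll check it by size. The side view shows the same layout.

```bash
cat > h.py <<'E'
import numpy as np,cv2
def cast(v,px,z):
    """pixels (N,2) -> world points on plane z"""
    R=cv2.Rodrigues(np.array(v["rvec"],float))[0]; K=v["camera_matrix"]; t=np.array(v["tvec"],float).ravel()
    d=np.c_[np.array(px,float),np.ones(len(px))]@np.linalg.inv(K).T@R
    c=-R.T@t
    return c+d*((z-c[2])/d[:,2])[:,None]
def cloud(v):
    h,w=v["depth"].shape; R=cv2.Rodrigues(np.array(v["rvec"],float))[0]
    u,vv=np.meshgrid(np.arange(w),np.arange(h))
    p=np.stack([u,vv,np.ones_like(u)],-1)@np.linalg.inv(v["camera_matrix"]).T*v["depth"][...,None]
    return (p-np.array(v["tvec"],float).ravel())@R
def rect(v,m,z):
    """largest blob of mask m, seen at height z -> centre, (short,long), heading of long axis, pixel"""
    cs=cv2.findContours(m.astype(np.uint8),cv2.RETR_EXTERNAL,cv2.CHAIN_APPROX_NONE)[0]
    c=max(cs,key=cv2.contourArea)[:,0]
    P=cast(v,c,z)[:,:2]
    (x,y),(a,b),_=r=cv2.minAreaRect((P*1000).astype(np.float32))
    B=cv2.boxPoints(r); e=max([B[1]-B[0],B[2]-B[1]],key=np.linalg.norm)
    return np.round([x,y,min(a,b),max(a,b),np.degrees(np.arctan2(e[1],e[0]))%180],1),c.mean(0).round()
HUE=dict(red=(170,8),yellow=(20,35),green=(50,90),blue=(110,130))
def colour(img,n):
    H,S,V=cv2.split(cv2.cvtColor(img,cv2.COLOR_RGB2HSV)); a,b=HUE[n]
    return (((H>=a)&(H<=b)) if a<b else ((H>=a)|(H<=b)))&(S>110)&(V>50)
E
python3 - <<'E'
import pickle,numpy as np,cv2
from h import *
d=pickle.load(open("d0.pkl","rb"))
for n,v in d.items():
    C=cloud(v); Z=C[...,2]; area=(C[...,0]>.2)&(C[...,0]<.85)&(abs(C[...,1])<.55)
    for k in HUE:
        m=colour(v["img"],k)|(Z>.044)&(Z<.053)
        cm=cv2.dilate(colour(v["img"],k).astype(np.uint8),np.ones((3,3)))>0
        m=cm&area&(Z>.0445)&(Z<.056)
        m=cv2.morphologyEx(m.astype(np.uint8),cv2.MORPH_CLOSE,np.ones((5,5)))
        nb,_,st,ce=cv2.connectedComponentsWithStats(m)
        for i in range(1,nb):
            if st[i,4]>60:
                q=_==i; print(n,k,*rect(v,q,.048),"z",np.median(Z[q]).round(4))
    H,S,V=cv2.split(cv2.cvtColor(v["img"],cv2.COLOR_RGB2HSV))
    for k,m,px in(("black",(V<45),{"scene":(184,186),"side":(339,185)}[n]),("metal",(S<40)&(V>120),{"scene":(369,226),"side":(275,278)}[n])):
        nb,l=cv2.connectedComponents((m&area).astype(np.uint8)); q=l==l[px[1],px[0]]
        print(n,k,*rect(v,q,.006),"z",np.percentile(Z[q],[5,50,95]).round(4))
E
```

```text
scene red [469.5  12.   67.3 104.7  76.2] [278. 178.] z 0.0494
scene red [766.9 117.7  27.9  38.1 164.3] [327. 248.] z 0.0552
scene yellow [ 623.9 -229.5   63.6  102.6   95.8] [186. 213.] z 0.049
scene green [641.8  13.7  63.6 105.3 100.5] [281. 216.] z 0.0492
scene blue [466.5 286.7  67.5 104.1  81.5] [373. 177.] z 0.0495
scene black [-248.   150.7 2840.7 3634.6   90.4] [280. 210.] z [-0.7512  0.0016  0.2295]
scene metal [631.4 248.8  96.8 137.7 106.5] [369. 226.] z [0.0031 0.0059 0.0101]
side red [463.   17.2  57.4 111.9  76.4] [336. 218.] z 0.0481
side red [763.7 116.6  25.5  44.2  98.9] [231. 233.] z 0.0527
side yellow [ 617.9 -222.7   57.8  114.2   95.1] [288. 178.] z 0.0477
side green [635.6  19.2  57.9 110.4 101. ] [278. 216.] z 0.0481
side blue [460.3 291.2  57.8 110.   81.9] [342. 279.] z 0.0483
side black [ 5.2930e+02 -1.9152e+03  5.1383e+03  6.2801e+03  6.1000e+00] [280. 210.] z [-7.523e-01  4.000e-04  3.493e-01]
side metal [630.7 247.4  90.9 142.  106.1] [276. 282.] z [0.0012 0.0043 0.0085]
```

Run:
```python
import pickle,numpy as np,cv2
from h import *
d=pickle.load(open("d0.pkl","rb"))
v=d["scene"]
cv2.imwrite("pics/crop0.png",cv2.resize(v["img"][150:300,90:410,::-1],(800,375),interpolation=cv2.INTER_CUBIC))
for n,w in(("scene",(140,165,230,205)),("side",(312,163,365,205))):
    v=d[n];V=v["img"].max(2);a,b,c,e=w
    m=np.zeros(V.shape,bool);m[b:e,a:c]=V[b:e,a:c]<100
    print(rect(v,m,.008),rect(v,m,.004),"Z",np.percentile(cloud(v)[...,2][m],[5,50,95]))
    C=cloud(v)
    print("small green",rect(v,colour(v["img"],"green")&(C[...,0]>.7)&(C[...,0]<.9),.03))
```

```text
(array([ 443.8, -264.8,   95.3,  130.8,   94.6]), array([183., 186.])) (array([ 438.1, -265.9,   95.8,  131.5,   94.6]), array([183., 186.])) Z [0.00235604 0.00535145 0.00944643]
small green (array([ 814.5, -206.1,   66.8,   96.8,   60.3]), array([187., 271.]))
(array([ 438.8, -258.5,   86.9,  144. ,   94.3]), array([339., 185.])) (array([ 438.2, -265.7,   87.3,  144.7,   94.3]), array([339., 185.])) Z [0.00074425 0.00445529 0.00929781]
small green (array([ 800.6, -191.4,   78.6,  120.8,   60. ]), array([235., 186.]))
```

View pics/crop0.png

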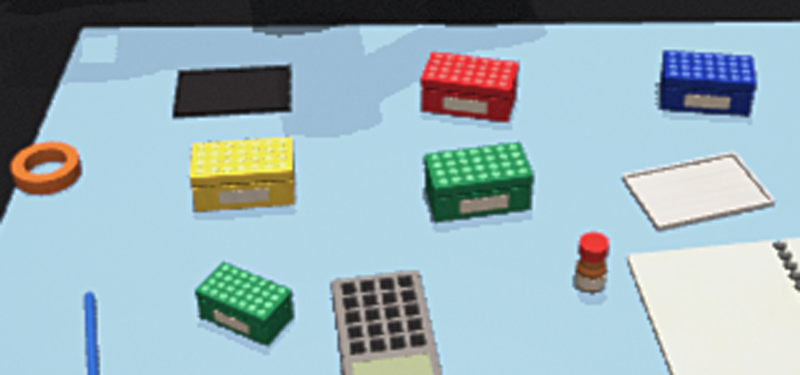

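The crop confirms the larger green rack at scene pixel (281,216), measuring 105x58 mm and 48 mm tall. The one at (188,270) is smaller. The black tray is at (184,186) and the metal tray at (369,226). I'll go to blue first.

```bash
cat > go.py <<'E'
import sys,numpy as np
from rig import env
def go(x,y,z,h):
    s=env.observe(); R=s["tool_rot"]; d=R.T@(np.array([x,y,z])/1000-s["position"])
    hx=np.degrees(np.arctan2(R[1,0],R[0,0])); t=-((h-hx+90)%180-90)
    if '-f' in sys.argv: t=-((h-hx)%360 if (h-hx)%360<180 else (h-hx)%360-360)
    print("t",s["time_s"],"pos",(s["position"]*1000).round(1),"h",hx.round(1),"-> shift",d.round(4),"turn",round(t,1))
if __name__=="__main__": go(*map(float,sys.argv[1:5]))
E
python3 go.py 462 288 220 81.7
```

```text
t 0.1 pos [ 198.7 -512.6  230.8] h 21.2 -> shift [ 0.5348 -0.6513  0.0117] turn -60.5
```

>>> drive_tool:
  series:
    - [[0.535,-0.651,0.01],-60.5,0.085]
    - [[0.535,-0.651,0.01],-60.5,0.085]
    - [[0.535,-0.651,0.01],-60.5,0.085]
    - [[0.535,-0.651,0.01],-60.5,0.085]
    - [[0.535,-0.651,0.01],-60.5,0.085]
    - [[0.535,-0.651,0.01],-60.5,0.085]
    - [[0.535,-0.651,0.01],-60.5,0.085]
    - [[0.535,-0.651,0.01],-60.5,0.085]
    - [[0.535,-0.651,0.01],-60.5,0.085]
    - [[0.535,-0.651,0.01],-60.5,0.085]
    - [[0.535,-0.651,0.01],-60.5,0.085]
    - [[0.535,-0.651,0.01],-60.5,0.085]
    - [[0.535,-0.651,0.01],-60.5,0.085]
    - [[0.535,-0.651,0.01],-60.5,0.085]
    - [[0.535,-0.651,0.01],-60.5,0.085]
    - [[0.535,-0.651,0.01],-60.5,0.085]
    - [[0.535,-0.651,0.01],-60.5,0.085]
    - [[0.535,-0.651,0.01],-60.5,0.085]
    - [[0.535,-0.651,0.01],-60.5,0.085]
    - [[0.535,-0.651,0.01],-60.5,0.085]
  newtons: 60

```text
time_s: 2.1
position: [0.462, 0.2868, 0.2212]
tool_rot: [[0.145, 0.989, -0.001], [0.989, -0.145, -0.0], [-0.001, -0.001, -1.0]]
ft_force: [-0.6, 0.0, 0.1]
grip_width: 0.0849
gripper_force: 0.0
```

```bash
cat >> h.py <<'E'
def rack(v,k,ztop,tol=.006):
    Z=cloud(v)[...,2]
    m=cv2.dilate(colour(v["img"],k).astype(np.uint8),np.ones((3,3)))&(abs(Z-ztop)<tol)
    return rect(v,cv2.morphologyEx(m.astype(np.uint8),cv2.MORPH_CLOSE,np.ones((5,5))),ztop)
E
python3 - <<'E'
from rig import env,viewer
import cv2,pickle
from h import *
v=viewer.get_image("wrist"); pickle.dump(v,open("w1.pkl","wb"))
cv2.imwrite("pics/w1.png",v["img"][:,:,::-1])
print(env.observe()["position"],rack(v,"blue",.048))
E
```

```text
[0.46216901 0.28657092 0.22144121] (array([461. , 285.8,  57.5, 102.6,  81.9]), array([282., 186.]))
```

View pics/w1.png

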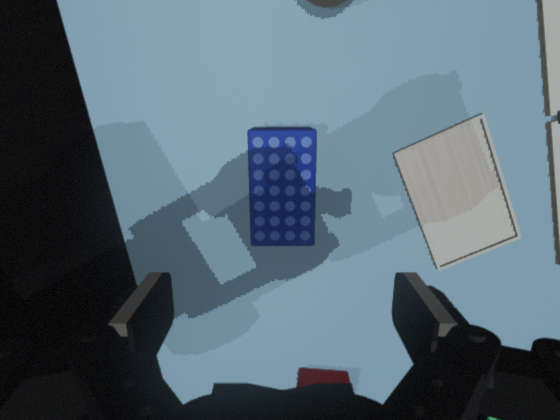

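The wrist view shows blue at (282,186), measuring 57.5x102.6 mm as it should, and the metal tray at (457,190). I'll measure the tray from this picture too.

```bash
python3 - <<'E'
import pickle
from h import *
v=pickle.load(open("w1.pkl","rb"))
H,S,V=cv2.split(cv2.cvtColor(v["img"],cv2.COLOR_RGB2HSV))
Z=cloud(v)[...,2]
m=((S<55)&(V>60)); m[:, :385]=0; m[:,530:]=0; m[280:]=0
m=cv2.morphologyEx(m.astype(np.uint8),cv2.MORPH_CLOSE,np.ones((9,9)))
for z in(.004,.008):print(rect(v,m,z))
E
python3 go.py 461 286 14 81.9
```

```text
(array([631.8, 243.8,  91. , 137.8, 106.5]), array([459., 192.]))
(array([630. , 245. ,  90. , 136.2, 106.5]), array([459., 192.]))
t 2.15 pos [462.2 286.6 221.4] h 81.6 -> shift [-0.0007 -0.001   0.2074] turn -0.3
```

>>> drive_tool:
  series:
    - [[-0.001,-0.001,0.05],0,0.085]
    - [[-0.001,-0.001,0.09],0,0.085]
    - [[-0.001,-0.001,0.13],0,0.085]
    - [[-0.001,-0.001,0.16],0,0.085]
    - [[-0.001,-0.001,0.18],0,0.085]
    - [[-0.001,-0.001,0.195],0,0.085]
    - [[-0.001,-0.001,0.206],0,0.085]
    - [[-0.001,-0.001,0.206],0,0.085]
    - [[-0.001,-0.001,0.206],0,0.05]
    - [[-0.001,-0.001,0.206],0,0.05]
    - [[-0.001,-0.001,0.206],0,0.05]
    - [[-0.001,-0.001,0.206],0,0.05]
    - [[-0.001,-0.001,0.206],0,0.05]
    - [[-0.001,-0.001,0.206],0,0.05]
    - [[-0.001,-0.001,0.206],0,0.05]
  newtons: 60

```text
time_s: 3.65
position: [0.4617, 0.2868, 0.0166]
tool_rot: [[0.145, 0.989, 0.002], [0.989, -0.145, 0.001], [0.001, 0.002, -1.0]]
ft_force: [-0.8, -0.2, 6.8]
grip_width: 0.0572
gripper_force: 65.1
```

```bash
python3 go.py 630 246 120 106.4
```

```text
t 3.65 pos [461.7 286.8  16.6] h 81.7 -> shift [-0.016   0.1726 -0.1031] turn -24.7
```

>>> drive_tool:
  series:
    - [[0,0,-0.02],0,0.05]
    - [[0,0,-0.05],0,0.05]
    - [[0,0,-0.08],0,0.05]
    - [[-0.003,0.03,-0.1],-5,0.05]
    - [[-0.006,0.065,-0.103],-10,0.05]
    - [[-0.01,0.1,-0.103],-15,0.05]
    - [[-0.013,0.135,-0.103],-20,0.05]
    - [[-0.015,0.16,-0.103],-24,0.05]
    - [[-0.016,0.173,-0.103],-24.7,0.05]
    - [[-0.016,0.173,-0.103],-24.7,0.05]
    - [[-0.016,0.173,-0.103],-24.7,0.05]
    - [[-0.016,0.173,-0.103],-24.7,0.05]

```text
time_s: 4.85
position: [0.6291, 0.2463, 0.1186]
tool_rot: [[-0.282, 0.959, -0.0], [0.959, 0.282, 0.0], [0.0, -0.0, -1.0]]
ft_force: [0.1, -0.3, -1.2]
grip_width: 0.0568
gripper_force: 65.0
```

```bash
python3 - <<'E'
from rig import viewer,env
from h import *
v=viewer.get_image("wrist"); z=env.observe()["position"][2]
cv2.imwrite("pics/w2.png",v["img"][:,:,::-1])
print(rack(v,"blue",z+.0315,.009))
E
python3 go.py 630 246 22 106.4
```

```text
(array([625.2, 257.1,  57.4,  81.8, 106.4]), array([282., 277.]))
t 4.9 pos [629.2 246.3 118.6] h 106.4 -> shift [-0.0005  0.0007  0.0966] turn 0.0
```

View pics/w2.png

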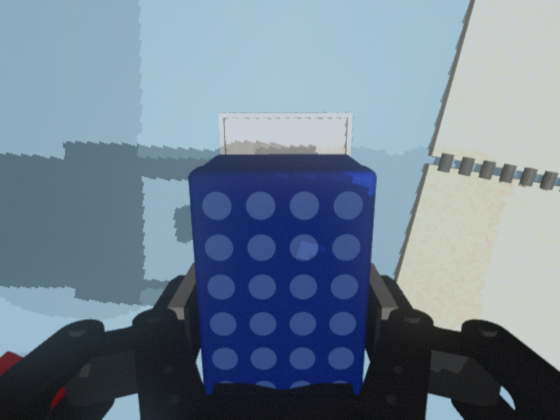

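Blue is held squarely and its far edge puts its centre at about (628,246). The tray rim at (219–352,115) is centred under it, so I'll lower it.

>>> drive_tool:
  series:
    - [[0,0,0.03],0,0.05]
    - [[0,0,0.055],0,0.05]
    - [[0,0,0.075],0,0.05]
    - [[0,0,0.085],0,0.05]
    - [[0,0,0.091],0,0.05]
    - [[0,0,0.095],0,0.05]
    - [[0,0,0.098],0,0.05]
    - [[0,0,0.098],0,0.05]
    - [[0,0,0.098],0,0.05]

```text
time_s: 5.8
position: [0.6303, 0.2459, 0.0209]
tool_rot: [[-0.282, 0.959, 0.001], [0.959, 0.282, 0.0], [-0.0, 0.001, -1.0]]
ft_force: [0.8, -0.4, -2.7]
grip_width: 0.0573
gripper_force: 65.2
```

>>> drive_tool:
  series:
    - [[0,0,0.001],0,0.05]
    - [[0,0,0.002],0,0.05]
    - [[0,0,0.002],0,0.05]

```text
time_s: 6.1
position: [0.6304, 0.2459, 0.0206]
tool_rot: [[-0.282, 0.959, 0.002], [0.959, 0.282, 0.0], [-0.0, 0.002, -1.0]]
ft_force: [-4.2, -1.8, 10.7]
grip_width: 0.0576
gripper_force: 66.6
```

Contact made. I'll release it, rise, and head for red.

>>> drive_tool:
  series:
    - [[0,0,0.0],0,0.085]
    - [[0,0,0.0],0,0.085]
    - [[0,0,0.0],0,0.085]
    - [[0,0,0.0],0,0.085]
    - [[0,0,0.0],0,0.085]
    - [[0,0,0.0],0,0.085]
    - [[0,0,-0.03],0,0.085]
    - [[0,0,-0.07],0,0.085]
    - [[0,0,-0.12],0,0.085]
    - [[0,0,-0.17],0,0.085]
    - [[0,0,-0.2],0,0.085]
    - [[0,0,-0.2],0,0.085]
    - [[0,0,-0.2],0,0.085]

```text
time_s: 7.4
position: [0.6299, 0.2459, 0.2182]
tool_rot: [[-0.282, 0.959, 0.0], [0.959, 0.282, 0.0], [-0.0, 0.0, -1.0]]
ft_force: [-0.4, 0.6, 0.1]
grip_width: 0.0846
gripper_force: 0.0
```

```bash
python3 - <<'E'
from rig import viewer
from h import *
v=viewer.get_image("wrist"); cv2.imwrite("pics/w3.png",v["img"][:,:,::-1])
print(rack(v,"blue",.052))
E
python3 go.py 464 13 220 76.3
```

```text
(array([630.1, 245.3,  57.5, 103.2, 106.6]), array([283., 188.]))
t 7.45 pos [629.6 245.8 216.9] h 106.4 -> shift [-0.1766 -0.2246 -0.0026] turn 30.1
```

View pics/w3.png

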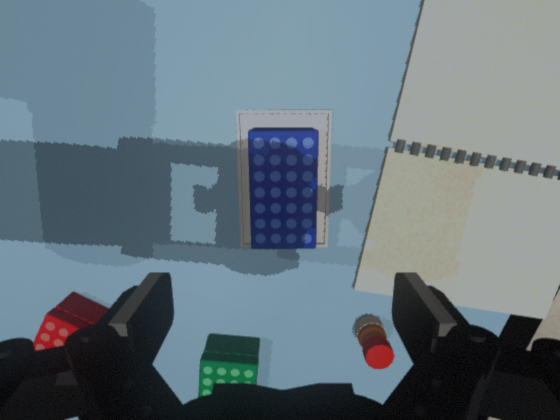

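Blue lies flat inside the tray rim, with its top at (283,188) = (630,245) and heading 106.5. Next is red.

>>> drive_tool:
  series:
    - [[-0.177,-0.225,-0.002],30,0.085]
    - [[-0.177,-0.225,-0.002],30,0.085]
    - [[-0.177,-0.225,-0.002],30,0.085]
    - [[-0.177,-0.225,-0.002],30,0.085]
    - [[-0.177,-0.225,-0.002],30,0.085]
    - [[-0.177,-0.225,-0.002],30,0.085]
    - [[-0.177,-0.225,-0.002],30,0.085]
    - [[-0.177,-0.225,-0.002],30,0.085]
    - [[-0.177,-0.225,-0.002],30,0.085]
    - [[-0.177,-0.225,-0.002],30,0.085]

```text
time_s: 8.45
position: [0.4645, 0.0134, 0.2198]
tool_rot: [[0.234, 0.972, -0.001], [0.972, -0.234, 0.0], [0.0, -0.001, -1.0]]
ft_force: [-0.1, 0.3, -0.3]
grip_width: 0.0849
gripper_force: 0.0
```

Run:
```python
from rig import viewer
from h import *
from go import go
v=viewer.get_image("wrist")
r=rack(v,"red",.048); print(r); r=r[0]; go(r[0],r[1],15,r[4])
```

```text
(array([464. ,  11. ,  57.5, 102.3,  76.5]), array([283., 188.]))
t 8.5 pos [464.5  13.3 219.9] h 76.5 -> shift [-2.400e-03  2.000e-04  2.049e-01] turn -0.0
```

>>> drive_tool:
  series:
    - [[-0.002,0,0.05],0,0.085]
    - [[-0.002,0,0.09],0,0.085]
    - [[-0.002,0,0.13],0,0.085]
    - [[-0.002,0,0.16],0,0.085]
    - [[-0.002,0,0.18],0,0.085]
    - [[-0.002,0,0.195],0,0.085]
    - [[-0.002,0,0.204],0,0.085]
    - [[-0.002,0,0.204],0,0.085]
    - [[-0.002,0,0.204],0,0.05]
    - [[-0.002,0,0.204],0,0.05]
    - [[-0.002,0,0.204],0,0.05]
    - [[-0.002,0,0.204],0,0.05]
    - [[-0.002,0,0.204],0,0.05]
    - [[-0.002,0,0.204],0,0.05]
    - [[-0.002,0,0.204],0,0.05]

```text
time_s: 10.0
position: [0.4642, 0.0106, 0.0173]
tool_rot: [[0.235, 0.972, 0.002], [0.972, -0.235, -0.0], [0.0, 0.002, -1.0]]
ft_force: [1.4, -0.0, 5.8]
grip_width: 0.0572
gripper_force: 64.9
```

```bash
python3 go.py 630 245.5 155 106.5
```

```text
t 10.0 pos [464.2  10.6  17.3] h 76.4 -> shift [ 0.2673  0.1061 -0.1374] turn -30.1
```

>>> drive_tool:
  series:
    - [[0,0,-0.02],0,0.05]
    - [[0,0,-0.05],0,0.05]
    - [[0,0,-0.09],0,0.05]
    - [[0,0,-0.12],0,0.05]
    - [[0.03,0.012,-0.138],-4,0.05]
    - [[0.07,0.028,-0.138],-8,0.05]
    - [[0.11,0.044,-0.138],-13,0.05]
    - [[0.15,0.06,-0.138],-18,0.05]
    - [[0.19,0.075,-0.138],-22,0.05]
    - [[0.225,0.09,-0.138],-26,0.05]
    - [[0.25,0.1,-0.138],-29,0.05]
    - [[0.267,0.106,-0.138],-30.1,0.05]
    - [[0.267,0.106,-0.138],-30.1,0.05]
    - [[0.267,0.106,-0.138],-30.1,0.05]
    - [[0.267,0.106,-0.138],-30.1,0.05]

```text
time_s: 11.5
position: [0.6291, 0.2444, 0.1545]
tool_rot: [[-0.283, 0.959, -0.001], [0.959, 0.283, -0.0], [-0.0, -0.001, -1.0]]
ft_force: [-0.5, -0.2, -2.0]
grip_width: 0.0573
gripper_force: 65.2
```

```bash
cat >> h.py <<'E'
def held(v,k,ztop):
    """centre of a held rack from its far end and its mid line"""
    r=rack(v,k,ztop,.009)[0]; a=np.radians(r[4]); u=np.array([np.cos(a),np.sin(a)])
    return r, r[:2]+u*(r[3]/2-52)
E
python3 - <<'E'
from rig import viewer,env
from h import *
from go import go
v=viewer.get_image("wrist"); z=env.observe()["position"][2]
print(held(v,"red",z+.031)); go(630,245.5,70,106.5)
E
```

```text
(array([625.2, 255.4,  57.5,  83. , 106.4]), array([628.1645853 , 245.32720327]))
t 11.55 pos [629.2 244.4 154.6] h 106.4 -> shift [0.0009 0.0011 0.0846] turn -0.1
```

>>> drive_tool:
  series:
    - [[0,0.001,0.03],0,0.05]
    - [[0,0.001,0.055],0,0.05]
    - [[0,0.001,0.068],0,0.05]
    - [[0,0.001,0.076],0,0.05]
    - [[0,0.001,0.081],0,0.05]
    - [[0,0.001,0.084],0,0.05]
    - [[0,0.001,0.085],0,0.05]
    - [[0,0.001,0.086],0,0.05]
    - [[0,0.001,0.086],0,0.05]

```text
time_s: 12.45
position: [0.6308, 0.2455, 0.0694]
tool_rot: [[-0.284, 0.959, 0.001], [0.959, 0.284, 0.0], [-0.0, 0.001, -1.0]]
ft_force: [-1.2, -1.6, 3.1]
grip_width: 0.0572
gripper_force: 65.6
```

Contact at the expected height (z 0.069). I'll release and rise.

>>> drive_tool:
  series:
    - [[0,0,0.0],0,0.085]
    - [[0,0,0.0],0,0.085]
    - [[0,0,0.0],0,0.085]
    - [[0,0,0.0],0,0.085]
    - [[0,0,0.0],0,0.085]
    - [[0,0,0.0],0,0.085]
    - [[0,0,-0.02],0,0.085]
    - [[0,0,-0.06],0,0.085]
    - [[0,0,-0.1],0,0.085]
    - [[0,0,-0.15],0,0.085]
    - [[0,0,-0.19],0,0.085]
    - [[0,0,-0.19],0,0.085]
    - [[0,0,-0.19],0,0.085]

```text
time_s: 13.75
position: [0.6305, 0.2455, 0.2587]
tool_rot: [[-0.284, 0.959, 0.001], [0.959, 0.284, 0.0], [-0.0, 0.001, -1.0]]
ft_force: [-0.4, 0.4, -1.0]
grip_width: 0.0849
gripper_force: 0.0
```

```bash
python3 - <<'E'
from rig import viewer
from h import *
v=viewer.get_image("wrist"); print(rack(v,"red",.1))
v=viewer.get_image("side"); cv2.imwrite("pics/s1.png",cv2.resize(v["img"][200:330,200:400,::-1],None,fx=3,fy=3))
E
python3 go.py 637 15.5 220 100.7
```

```text
(array([630.2, 245.6,  57.5, 102.4, 106.5]), array([283., 189.]))
t 13.85 pos [630.1 245.3 256.6] h 106.5 -> shift [-0.2223 -0.0584  0.0367] turn 5.8
```

View pics/s1.png

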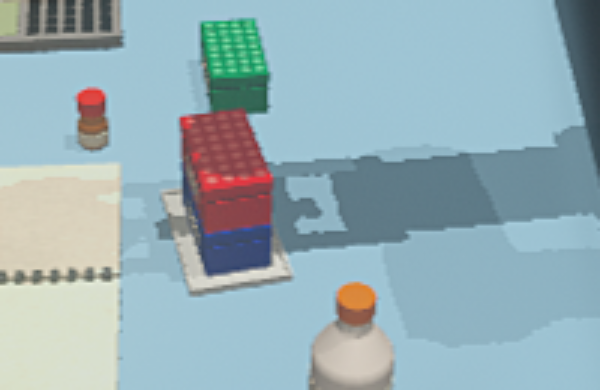

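Red sits squarely on blue, with its top at (630,246) against blue's (630,245). The crop shows aligned edges at (225,190). Next is green.

>>> drive_tool:
  series:
    - [[-0.222,-0.058,0.0],6,0.085]
    - [[-0.222,-0.058,0.0],6,0.085]
    - [[-0.222,-0.058,0.0],6,0.085]
    - [[-0.222,-0.058,0.02],6,0.085]
    - [[-0.222,-0.058,0.036],6,0.085]
    - [[-0.222,-0.058,0.036],6,0.085]
    - [[-0.222,-0.058,0.036],6,0.085]
    - [[-0.222,-0.058,0.036],6,0.085]

```text
time_s: 14.65
position: [0.638, 0.0172, 0.2224]
tool_rot: [[-0.183, 0.983, -0.0], [0.983, 0.183, 0.0], [0.0, 0.0, -1.0]]
ft_force: [-0.3, 0.3, 1.2]
grip_width: 0.0848
gripper_force: 0.0
```

Run:
```python
from rig import viewer
from h import *
from go import go
v=viewer.get_image("wrist")
r=rack(v,"green",.048); print(r); r=r[0]; go(r[0],r[1],15,r[4])
```

```text
(array([637.2,  12.9,  57.5, 102.6, 100.7]), array([281., 190.]))
t 14.7 pos [638.   17.4 222.7] h 100.6 -> shift [-0.0043 -0.0017  0.2077] turn -0.1
```

>>> drive_tool:
  series:
    - [[-0.004,-0.001,0.05],0,0.085]
    - [[-0.004,-0.001,0.09],0,0.085]
    - [[-0.004,-0.001,0.13],0,0.085]
    - [[-0.004,-0.001,0.16],0,0.085]
    - [[-0.004,-0.001,0.18],0,0.085]
    - [[-0.004,-0.001,0.195],0,0.085]
    - [[-0.004,-0.001,0.205],0,0.085]
    - [[-0.004,-0.001,0.205],0,0.085]
    - [[-0.004,-0.001,0.205],0,0.05]
    - [[-0.004,-0.001,0.205],0,0.05]
    - [[-0.004,-0.001,0.205],0,0.05]
    - [[-0.004,-0.001,0.205],0,0.05]
    - [[-0.004,-0.001,0.205],0,0.05]
    - [[-0.004,-0.001,0.205],0,0.05]
    - [[-0.004,-0.001,0.205],0,0.05]

```text
time_s: 16.2
position: [0.6383, 0.0121, 0.0188]
tool_rot: [[-0.182, 0.983, 0.002], [0.983, 0.182, -0.0], [-0.001, 0.002, -1.0]]
ft_force: [0.8, 1.4, 7.3]
grip_width: 0.057
gripper_force: 65.8
```

```bash
python3 go.py 438.5 -263 155 94.4
```

```text
t 16.2 pos [638.3  12.1  18.8] h 100.5 -> shift [-0.2342 -0.2462 -0.1366] turn 6.1
```

>>> drive_tool:
  series:
    - [[0,0,-0.02],0,0.05]
    - [[0,0,-0.05],0,0.05]
    - [[0,0,-0.09],0,0.05]
    - [[0,0,-0.12],0,0.05]
    - [[-0.025,-0.025,-0.136],1,0.05]
    - [[-0.055,-0.055,-0.136],2,0.05]
    - [[-0.085,-0.087,-0.136],3,0.05]
    - [[-0.115,-0.12,-0.136],4,0.05]
    - [[-0.145,-0.15,-0.136],5,0.05]
    - [[-0.175,-0.18,-0.136],6,0.05]
    - [[-0.205,-0.212,-0.136],6,0.05]
    - [[-0.225,-0.235,-0.136],6,0.05]
    - [[-0.236,-0.246,-0.136],6,0.05]
    - [[-0.236,-0.246,-0.136],6,0.05]
    - [[-0.236,-0.246,-0.136],6,0.05]
    - [[-0.236,-0.246,-0.136],6,0.05]

```text
time_s: 17.8
position: [0.4391, -0.264, 0.1533]
tool_rot: [[-0.079, 0.997, 0.0], [0.997, 0.079, 0.0], [0.0, 0.0, -1.0]]
ft_force: [0.4, 0.2, -2.3]
grip_width: 0.057
gripper_force: 64.9
```

Run:
```python
from rig import viewer,env
from h import *
from go import go
import pickle
v=viewer.get_image("wrist"); z=env.observe()["position"][2]; pickle.dump(v,open("w4.pkl","wb"))
cv2.imwrite("pics/w4.png",v["img"][:,:,::-1])
print(held(v,"green",z+.03)); go(438.5,-265,24,94.4)
```

```text
(array([ 437.5, -252.9,   57.1,   84.5,   94.5]), array([ 438.26497618, -262.619944  ]))
t 17.85 pos [ 439.1 -264.   153.3] h 94.6 -> shift [-0.0009 -0.0007  0.1293] turn 0.2
```

View pics/w4.png

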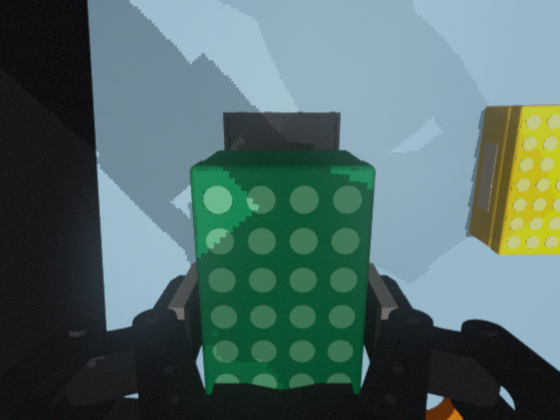

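The black tray's far rim shows at (224–340,113). I'll cast those corners onto the rim height.

Run:
```python
from h import *
import pickle
v=pickle.load(open("w4.pkl","rb"))
P=cast(v,[[224,113],[340,113]],.008)[:,:2]*1000
u=(P[1]-P[0])/np.linalg.norm(P[1]-P[0]); n=np.array([u[1],-u[0]]); n*=np.sign(n[1])
print(P.round(1),np.linalg.norm(P[1]-P[0]).round(1),"centre",(P.mean(0)-67*n).round(1))
```

```text
[[ 390.2 -204. ]
 [ 476.3 -197.1]] 86.5 centre [ 438.6 -267.3]
```

>>> drive_tool:
  series:
    - [[-0.002,0,0.04],0,0.05]
    - [[-0.004,0,0.08],0,0.05]
    - [[-0.004,0,0.1],0,0.05]
    - [[-0.004,0,0.113],0,0.05]
    - [[-0.004,0,0.122],0,0.05]
    - [[-0.004,0,0.127],0,0.05]
    - [[-0.004,0,0.13],0,0.05]
    - [[-0.004,0,0.131],0,0.05]
    - [[-0.004,0,0.132],0,0.05]
    - [[-0.004,0,0.132],0,0.05]

```text
time_s: 18.85
position: [0.4393, -0.2688, 0.0227]
tool_rot: [[-0.079, 0.997, 0.001], [0.997, 0.079, -0.001], [-0.001, 0.001, -1.0]]
ft_force: [-1.9, 3.1, 8.5]
grip_width: 0.0572
gripper_force: 66.2
```

>>> drive_tool:
  series:
    - [[0,0,0.0],0,0.085]
    - [[0,0,0.0],0,0.085]
    - [[0,0,0.0],0,0.085]
    - [[0,0,0.0],0,0.085]
    - [[0,0,0.0],0,0.085]
    - [[0,0,0.0],0,0.085]
    - [[0,0,-0.03],0,0.085]
    - [[0,0,-0.07],0,0.085]
    - [[0,0,-0.12],0,0.085]
    - [[0,0,-0.17],0,0.085]
    - [[0,0,-0.2],0,0.085]
    - [[0,0,-0.2],0,0.085]
    - [[0,0,-0.2],0,0.085]

```text
time_s: 20.15
position: [0.4389, -0.2687, 0.2212]
tool_rot: [[-0.078, 0.997, 0.0], [0.997, 0.078, -0.0], [-0.0, 0.0, -1.0]]
ft_force: [-0.0, 0.2, -1.1]
grip_width: 0.0849
gripper_force: 0.0
```

```bash
python3 - <<'E'
from rig import viewer
from h import *
v=viewer.get_image("wrist"); cv2.imwrite("pics/w5.png",v["img"][:,:,::-1])
print(rack(v,"green",.052))
E
python3 go.py 619 -228 220 95.5
```

```text
(array([ 438.7, -267.9,   57.5,  102.9,   94.6]), array([283., 185.]))
t 20.2 pos [ 438.6 -268.4  220.3] h 94.5 -> shift [2.62e-02 1.83e-01 1.00e-04] turn -1.0
```

View pics/w5.png

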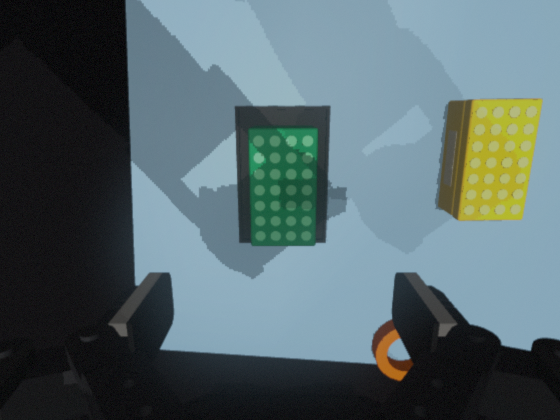

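Green lies inside the black tray's rim, with its top at (283,185) = (438.7,-268). Next is yellow. The tape roll at (400,350) is well clear.

>>> drive_tool:
  series:
    - [[0.026,0.183,0.0],-1,0.085]
    - [[0.026,0.183,0.0],-1,0.085]
    - [[0.026,0.183,0.0],-1,0.085]
    - [[0.026,0.183,0.0],-1,0.085]
    - [[0.026,0.183,0.0],-1,0.085]
    - [[0.026,0.183,0.0],-1,0.085]
    - [[0.026,0.183,0.0],-1,0.085]

```text
time_s: 20.9
position: [0.6185, -0.2288, 0.2204]
tool_rot: [[-0.095, 0.995, -0.002], [0.995, 0.095, 0.001], [0.001, -0.002, -1.0]]
ft_force: [-0.1, -1.0, 0.2]
grip_width: 0.085
gripper_force: 0.0
```

Run:
```python
from rig import viewer
from h import *
from go import go
v=viewer.get_image("wrist")
r=rack(v,"yellow",.048); print(r); r=r[0]; go(r[0],r[1],15,r[4])
```

```text
(array([ 619.5, -230.7,   57.5,  103.3,   95.3]), array([284., 188.]))
t 20.95 pos [ 618.5 -229.   221. ] h 95.4 -> shift [-0.0019  0.0011  0.206 ] turn 0.1
```

>>> drive_tool:
  series:
    - [[-0.002,0,0.05],0,0.085]
    - [[-0.002,0,0.09],0,0.085]
    - [[-0.002,0,0.13],0,0.085]
    - [[-0.002,0,0.16],0,0.085]
    - [[-0.002,0,0.18],0,0.085]
    - [[-0.002,0,0.195],0,0.085]
    - [[-0.002,0,0.204],0,0.085]
    - [[-0.002,0,0.204],0,0.085]
    - [[-0.002,0,0.204],0,0.05]
    - [[-0.002,0,0.204],0,0.05]
    - [[-0.002,0,0.204],0,0.05]
    - [[-0.002,0,0.204],0,0.05]
    - [[-0.002,0,0.204],0,0.05]
    - [[-0.002,0,0.204],0,0.05]
    - [[-0.002,0,0.204],0,0.05]

```text
time_s: 22.45
position: [0.6202, -0.2309, 0.0188]
tool_rot: [[-0.096, 0.995, 0.002], [0.995, 0.096, -0.001], [-0.002, 0.002, -1.0]]
ft_force: [-0.8, 0.8, 6.0]
grip_width: 0.0569
gripper_force: 66.6
```

```bash
python3 go.py 438.7 -268 155 94.6
```

```text
t 22.45 pos [ 620.2 -230.9   18.8] h 95.5 -> shift [-0.0198 -0.1839 -0.1365] turn 0.9
```

>>> drive_tool:
  series:
    - [[0,0,-0.02],0,0.05]
    - [[0,0,-0.05],0,0.05]
    - [[0,0,-0.09],0,0.05]
    - [[0,0,-0.12],0,0.05]
    - [[-0.003,-0.03,-0.136],0,0.05]
    - [[-0.007,-0.065,-0.136],0.3,0.05]
    - [[-0.011,-0.105,-0.136],0.6,0.05]
    - [[-0.015,-0.145,-0.136],0.9,0.05]
    - [[-0.018,-0.17,-0.136],0.9,0.05]
    - [[-0.02,-0.184,-0.136],0.9,0.05]
    - [[-0.02,-0.184,-0.136],0.9,0.05]
    - [[-0.02,-0.184,-0.136],0.9,0.05]
    - [[-0.02,-0.184,-0.136],0.9,0.05]

```text
time_s: 23.75
position: [0.4394, -0.2679, 0.1533]
tool_rot: [[-0.081, 0.997, 0.0], [0.997, 0.081, -0.0], [-0.0, 0.0, -1.0]]
ft_force: [0.6, -0.2, -2.0]
grip_width: 0.0569
gripper_force: 65.5
```

Run:
```python
from rig import viewer,env
from h import *
from go import go
v=viewer.get_image("wrist"); z=env.observe()["position"][2]
print(held(v,"yellow",z+.03)); go(438.7,-268,71,94.6)
```

```text
(array([ 437.9, -257.2,   57.2,   84.2,   94.1]), array([ 438.6078247 , -267.07466375]))
t 23.8 pos [ 439.3 -267.9  153.2] h 94.6 -> shift [-0.0001 -0.0006  0.0822] turn 0.0
```

>>> drive_tool:
  series:
    - [[0,0,0.03],0,0.05]
    - [[0,0,0.055],0,0.05]
    - [[0,0,0.067],0,0.05]
    - [[0,0,0.075],0,0.05]
    - [[0,0,0.079],0,0.05]
    - [[0,0,0.082],0,0.05]
    - [[0,0,0.083],0,0.05]
    - [[0,0,0.084],0,0.05]
    - [[0,0,0.084],0,0.05]

```text
time_s: 24.7
position: [0.4387, -0.2681, 0.0708]
tool_rot: [[-0.08, 0.997, 0.001], [0.997, 0.08, -0.001], [-0.001, 0.001, -1.0]]
ft_force: [-3.0, 3.2, 6.8]
grip_width: 0.0574
gripper_force: 66.6
```

>>> drive_tool:
  series:
    - [[0,0,0.0],0,0.085]
    - [[0,0,0.0],0,0.085]
    - [[0,0,0.0],0,0.085]
    - [[0,0,0.0],0,0.085]
    - [[0,0,0.0],0,0.085]
    - [[0,0,0.0],0,0.085]
    - [[0,0,-0.02],0,0.085]
    - [[0,0,-0.06],0,0.085]
    - [[0,0,-0.1],0,0.085]
    - [[0,0,-0.15],0,0.085]
    - [[0,0,-0.19],0,0.085]
    - [[0,0,-0.19],0,0.085]
    - [[0,0,-0.19],0,0.085]

```text
time_s: 26.0
position: [0.4383, -0.268, 0.2596]
tool_rot: [[-0.08, 0.997, 0.001], [0.997, 0.08, -0.001], [-0.001, 0.001, -1.0]]
ft_force: [0.2, -0.2, -0.5]
grip_width: 0.0847
gripper_force: 0.0
```

Run:
```python
from rig import viewer
from h import *
v=viewer.get_image("wrist"); print(rack(v,"yellow",.1))
v=viewer.get_image("scene"); cv2.imwrite("pics/s2.png",cv2.resize(v["img"][130:300,80:480,::-1],(800,340)))
```

```text
(array([ 438.2, -268.3,   57.5,  102.8,   94.4]), array([283., 189.]))
```

View pics/s2.png

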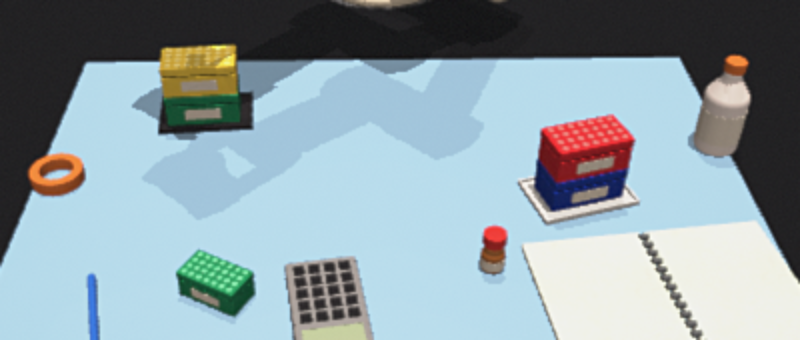

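Both stacks are aligned in their trays: yellow on green at (200,85) and red on blue at (585,165). The bottle, vial and tape roll are where they were, so I'm handing in.

```bash
python3 -c "
from rig import env
print(env.close_job())"
```

```text
the job is handed in; nothing more can be done
None
```

The job is handed in after about 26 s of the 106 s allowed: red sits on blue in the metal tray and yellow on green in the black tray, each pair lined up to within about 1 mm by the wrist camera, and the bottle, vial and tape roll were not touched.

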